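# Seat the battery charger on its dock's guide pins

## Task

At the race pit table, pick up the blue battery charger by its orange handle and seat it on the black charging dock, display towards the side of the dock with the lamps, so that both brass pins are in their sockets and the charger sits fully home, flat on the dock. The pins may be clamped anywhere along their slot, so feel for them gently: do not ram or drop the charger on the dock, and leave the wheel, the battery pack and the screwdriver alone. Let go of it when it is home.

Things in the scene. Friction and masses are not known exactly. Their poses are not given: they have to be found in the camera images.
- charger: Loose blue battery charger, a box 150 (x) x 110 (y) x 62 mm high, 0.4 to 0.8 kg, orange carrying handle on top (112 mm high in all). Origin: centre of its flat underside; x along its length, z up; the display is on its front, the -x end; black vent slits on top lie between handle and front.
- socket (a point): Point on the charger's underside midway between its two sockets, same as the charger's origin. Both are round, on the centre line y = 0, 17 mm deep, mouths chamfered 1.5 mm: a 13 mm wide one at x = -48 mm and a 19 mm wide one at x = +48 mm.
- charger_handle (a point): Centre of the handle's bar, 100 mm above the charger's origin. The bar runs along the charger's y: 22 mm wide (x), 24 mm high (88 to 112 mm above the underside), 110 mm long. Below it, between its two posts (y = +-39 to +-55 mm), 26 mm of free room down to the box.
- charger_front (a point): Centre of the charger's front face (display end): 75 mm to -x of its origin, 41 mm up.
- dock: Fixed black charging dock, 210 (x) x 150 (y) x 30 mm high. Origin: centre of its underside; x along its length; its front, with a green and a red lamp on the top edge, is the -x end. A strip with two upright brass pins 96 mm apart is clamped in a slot along the middle of its top.
- dock_top (a point): Centre of the dock's flat top (30 mm up), axes as the dock's. Pins at y = 0, 14 mm tall: 10 mm thick at the -x end, 16 mm at the +x end, top 2 mm tapered to 7 and 13 mm. The middle between them lies up to 20 mm either way along x from this point, differs every time and is not reported: see or feel it. Seated, the charger's underside lies in this plane.
- wheel: Loose rubber wheel lying flat, 64 mm across, 26 mm high, yellow rim. Origin: centre of its underside. Leave alone.
- pack: Loose red hard-case battery pack, 138 (x) x 46 (y) x 25 mm. Origin: centre of its underside. Leave alone.
- driver: Screwdriver lying on the table, 180 mm long, handle to its -x. Leave alone.

How it is judged:
By the outcome, as a careful person would: the job done as asked, in the order asked, and still so for the second after the job is handed in, with the robot touching nothing.
It also fails if it takes over 64 s, if anything falls off the work surface, if the arm or the gripper's body presses on something with over 40 N, if the wrist force passes 120 N, or if a joint passes its speed limit or range.

## Robot

A 6-joint arm with a two-finger parallel gripper is mounted at the origin on the work surface. World frame = base frame: x ahead of the robot, y to its left, z up, the work surface at z = 0. Lengths are in mm, angles in degrees, forces in N, time in s.
With the tool pointing down it reaches from about 300 to 775 mm from the base axis. Payload 14.6 kg.
Tool frame: the origin (TCP) lies between the finger pads; the fingertips stand 11 mm ahead of it and the grasp point (between the pads) lies 8 mm behind it (env.tip_extent is the distance from the TCP to the fingertips, in mm); z points along the fingers, y is the line along which they close (so a half turn about z gives the same grasp; the last joint's range is limited). The gripper opens to 85 mm and grips with 20 to 120 N. Pads are 22 mm wide; open, the fingers measure 114 mm over their backs; the gripper's body (76 mm by 85 mm) begins 54 mm behind the grasp point. The pads swing forward as they close: fully open they stand 13 mm farther back than shut.
Start: joints at [62.991, 17.183, 87.147, -0, 75.671, -3.816], TCP at [216.606, 505.541, 242.281] pointing down, gripper open.
Joint ranges: [-173.82, 173.82], [-45.26, 126.66], [13.44, 144.39], [-59.66, 239.66], [0, 175.72], [-146.38, 146.38]. Speed limits (degrees/s): [127.2, 127.2, 147.25, 180, 180, 180].

## Interface

Orientations are given as [roll, pitch, yaw] about the fixed x, y, z axes, in that order (R = Rz(yaw) Ry(pitch) Rx(roll)).
In Python, from plant import status, grab_frame, ticket, look_for, place_of, env gives the robot as it stands.
- The arm moves only by the tool play_rows, never from a script. Its arguments are lists of equal length, an entry for each row: "turn": the turn, a rotation vector about the tool's x, y, z normalised to -1 to 1, where 1 is pi rad, a list of three; "dp": the shift along the tool's x, y, z normalised to -1 to 1, where 1 is 50 cm, a list of three; "jaw": the closure, from -1 (fully open) to 1 (shut). In form: {"turn": [[ax, ay, az], ...], "dp": [[x, y, z], ...], "jaw": [jaw, ...]}. A call has exactly 8 rows; each row is the pose to reach, as a shift and turn from the pose commanded when the call began, along the tool's axes at that moment, turning the shorter way round; what a row does not reach only later rows make up. A row lasts 1/12 s, in which the tool goes at most 41.7 mm and 7.16 degrees, less where a joint would pass 70% of its speed; a pose out of reach is approached as far as the arm can. A call with a number of a shift or a turn outside -1 to 1 is refused whole. A call with a gripper value outside its range is refused whole. The fingers move at their own pace and stop on an object; "squeeze" is the grip in N (left out, the last holds). Time passes only in rows, so rows that repeat a pose let the fingers close, or fill a call up. It gives the time, the measured TCP pose, the force, the opening and the grip force at its end, in the units of the state.
- status.get_state(): the state, without advancing time (a new reading comes with each control period).
- grab_frame(name): name is "scene" or "top" or "wrist"; returns a dict with "img" (384x512x3 uint8, blue, green, red), "fx", "fy", "cx", "cy" (pixels), "world_from_camera" (4x4, takes a point from camera to world coordinates). Camera axes: x right, y up, looking along -z (the intrinsics and any distortion apply to the point x, -y, -z); pixel columns grow to the right and rows downward; lengths in mm; the calibration is good to about 2 mm. A picture is of the moment at which its call begins. There is no depth.
- ticket.job_done(): hands the job in; it is judged then, once.
Trained networks look in the newest picture that a camera, given by its name, has taken for a name from the list of things; names that differ only in an ending like _2 or _b are one class to them, and where a whole thing is asked for, a point or a joint stands for the part that bears it (a point fixed in the world has none). Each returns a list of dicts, best first, with "confidence" (0 to 1); they miss things now and then, are a little off and sometimes report something else, mostly with a low value. They report only what shows in the picture. A call takes as long as a camera call.
- look_for(camera, name): "centre" ([column, row] in pixels, amid what is visible of it).
- place_of(camera, name): "centre" ([column, row] in pixels: a listed point, or the origin of a listed thing).
The state is a dict: "clock": time; "joint_pos": joint angles; "dq": joint speeds; "tau": joint torques, N m; "eef_pos": TCP position; "eef_rot": TCP orientation; "contact_force": force on the tool from outside, world axes, zero at the start; "ft_torque": the same for the moment, N m; "gripper_width": finger opening in mm; "grasp_force": force on a finger pad.
Only numpy, scipy, OpenCV 4.12 (cv2) and the standard library are available. Lean on these libraries where they do the work, as an engineer would, in place of code of your own. Each camera call takes 0.05 s, during which the arm holds its last target. There are 200 camera calls.

## Working session

There is one attempt and no reset: what is moved stays moved. The work goes in short steps, Python scripts to look and compute and a tool call to move; the robot and the scene stay as the last step left them, time stands still between calls to the robot, and variables do not carry over. Pictures are saved under pics/ and viewed, at most 10 in all, crops included, and the job is handed in when it is done.

Besides the shell and the picture viewer there is one more tool, called after "Emit:" by a JSON object that holds its "op" and its "data". play_rows: Moves the arm, as the interface text tells. Scaled input: -1 to 1 covers 50 cm each way for a shift and pi rad each way for a turn. Its arguments: {"type":"object","properties":{"turn":{"type":"array"},"dp":{"type":"array"},"jaw":{"type":"array"},"squeeze":{"type":"number"}},"required":["turn","dp","jaw"]}

```bash
mkdir -p pics; ls; cat > h.py <<'E'
import numpy as np, cv2, itertools
from scipy.spatial.transform import Rotation as R
from plant import status, grab_frame, ticket, look_for, place_of, env
def ray(f,px):
    T=np.array(f["world_from_camera"]); 
    d=T[:3,:3]@np.array([(px[0]-f["cx"])/f["fx"],-(px[1]-f["cy"])/f["fy"],-1]); return T[:3,3],d/np.linalg.norm(d)
def onz(f,px,z):
    o,d=ray(f,px); return o+d*(z-o[2])/d[2]
def tri(rs):
    A=sum(np.eye(3)-np.outer(d,d) for o,d in rs); b=sum((np.eye(3)-np.outer(d,d))@o for o,d in rs)
    return np.linalg.solve(A,b)
def proj(f,p):
    T=np.linalg.inv(np.array(f["world_from_camera"])); q=T[:3,:3]@np.asarray(p)+T[:3,3]
    return np.array([f["cx"]+f["fx"]*q[0]/-q[2], f["cy"]-f["fy"]*q[1]/-q[2]])
E
python3 - <<'E'
from h import *
fs={}
for c in ["scene","top","wrist"]:
    f=fs[c]=grab_frame(c); cv2.imwrite(f"pics/a_{c}.png",f["img"])
    print(c,[k for k in f if k!="img"],np.round(f["world_from_camera"],3).tolist(),f["fx"])
    for n in ["charger","charger_handle","charger_front","socket","dock","dock_top","wheel","pack","driver"]:
        print(n,[(np.round(d["centre"]).tolist(),round(d["confidence"],2)) for d in place_of(c,n)[:2]])
cv2.imwrite("pics/a.png",np.hstack([cv2.resize(fs[c]["img"],(400,300)) for c in ["scene","top"]]))
E
```

```text
pics
scene ['fx', 'fy', 'cx', 'cy', 'world_from_camera'] [[-0.496, -0.612, 0.616, 1043.893], [0.868, -0.362, 0.339, 260.44], [0.015, 0.703, 0.711, 639.824], [0.0, 0.0, 0.0, 1.0]] 411.34409877458637
charger [([188.0, 181.0], 0.8), ([200.0, 147.0], 0.5)]
charger_handle [([186.0, 149.0], 0.73)]
charger_front [([198.0, 146.0], 0.68)]
socket []
dock [([351.0, 249.0], 0.91), ([188.0, 184.0], 0.61)]
dock_top [([353.0, 237.0], 0.83)]
wheel [([279.0, 180.0], 0.82)]
pack [([253.0, 222.0], 0.74), ([279.0, 178.0], 0.69)]
driver [([204.0, 266.0], 0.62), ([251.0, 222.0], 0.38)]
top ['fx', 'fy', 'cx', 'cy', 'world_from_camera'] [[0.014, 0.997, -0.074, 485.422], [-1.0, 0.015, 0.011, -2.47], [0.012, 0.074, 0.997, 833.777], [0.0, 0.0, 0.0, 1.0]] 380.5450636820262
charger [([327.0, 188.0], 0.61)]
charger_handle [([334.0, 185.0], 0.8)]
charger_front [([338.0, 222.0], 0.82)]
socket []
dock [([154.0, 193.0], 0.77)]
dock_top [([148.0, 198.0], 0.76)]
wheel [([248.0, 240.0], 0.9)]
pack [([246.0, 179.0], 0.9)]
driver [([251.0, 116.0], 0.71)]
wrist ['fx', 'fy', 'cx', 'cy', 'world_from_camera'] [[0.394, -0.87, -0.298, 139.131], [0.919, 0.373, 0.126, 538.462], [0.002, -0.323, 0.946, 372.871], [0.0, 0.0, 0.0, 1.0]] 340.86355143050133
charger []
charger_handle []
charger_front []
socket []
dock []
dock_top []
wheel []
pack []
driver []
```

View pics/a_scene.png

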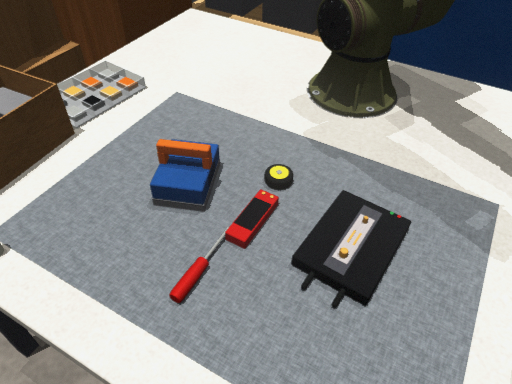

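View pics/a_top.png

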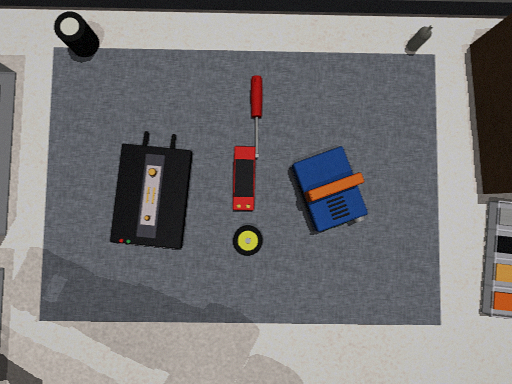

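```bash
python3 - <<'E'
from h import *
s=grab_frame("scene");t=grab_frame("top")
for n in ["charger","charger_handle","charger_front","dock","dock_top","wheel","pack","driver"]:
    a=place_of("scene",n);b=place_of("top",n)
    p=tri([ray(s,a[0]["centre"]),ray(t,b[0]["centre"])])
    print(n,p.round(),(proj(s,p)-a[0]["centre"]).round(1),(proj(t,p)-b[0]["centre"]).round(1))
E
```

```text
charger [ 548. -182.    7.] [-0.2 -0. ] [-0.1  0.1]
charger_handle [ 550. -175.  103.] [-1.3 -0.3] [-1.3  0.7]
charger_front [ 473. -201.   48.] [-2.1 -0.4] [-2.1  1.1]
dock [533. 187.   4.] [-1.6 -0. ] [-1.3  0.5]
dock_top [528. 195.  36.] [ 1.1 -0. ] [ 0.9 -0.3]
wheel [441. -14.   8.] [0.3 0. ] [ 0.3 -0.1]
pack [575.  -4.   7.] [-0.4 -0. ] [-0.3  0.2]
driver [713. -20.  18.] [1.8 0.2] [ 1.3 -0.7]
```

The scene view shows the blue charger at (186,175), its orange handle at (185,153), and the dock at (353,245) with lamps at (395,213). In the top view the handle is at (335,186), the dock pins are at about (152,172) and (147,217), and the lamps are at (125,241), which is the low-x end. The detections match both pictures. Next I'll refine the angles using colour.

```bash
cat >> h.py <<'E'
def blob(img,lo,hi,box=None):
    m=cv2.inRange(cv2.cvtColor(img,cv2.COLOR_BGR2HSV),lo,hi)
    if box is not None:
        k=np.zeros_like(m);k[box[1]:box[3],box[0]:box[2]]=1;m*=k
    n,l,s,c=cv2.connectedComponentsWithStats(m); o=np.argsort(-s[1:,4])+1
    return [(c[i],s[i],cv2.minAreaRect(np.argwhere(l==i)[:,::-1].astype(np.float32))) for i in o[:4] if s[i,4]>4]
def move(p,yaw,roll=180,pitch=0):
    s=status.get_state(); A=R.from_euler('xyz',s["eef_rot"],degrees=True); B=R.from_euler('xyz',[roll,pitch,yaw],degrees=True)
    print("dp",(A.inv().apply(np.array(p)-s["eef_pos"])/500).round(4).tolist(),"turn",((A.inv()*B).as_rotvec()/np.pi).round(4).tolist())
def st():
    s=status.get_state()
    for k in ["clock","joint_pos","eef_pos","eef_rot","contact_force","ft_torque","gripper_width","grasp_force"]: print(k,np.round(s[k],2))
E
python3 - <<'E'
from h import *
t=grab_frame("top"); st()
for c,s,r in blob(t["img"],(5,150,120),(18,255,255),(290,150,390,220)):
    print("handle",c,s,r); b=cv2.boxPoints(r); print([onz(t,q,112).round(1).tolist() for q in b], onz(t,r[0],112))
for c,s,r in blob(t["img"],(10,130,90),(30,255,255),(115,150,190,235)): print("pin",c,s,onz(t,c,40))
m=blob(t["img"],(0,0,0),(180,255,45),(100,140,200,255))[0]; print(m[2]); b=cv2.boxPoints(m[2]); print([onz(t,q,30).round(1).tolist() for q in b],onz(t,m[2][0],30))
print("move over dock");move([530,200,260],83)
E
```

```text
clock 2.45
joint_pos [62.99 17.18 87.15 -0.   75.67 -3.81]
eef_pos [216.61 505.54 242.27]
eef_rot [-180.      0.    156.81]
contact_force [-0.12 -0.64 -0.97]
ft_torque [-0.06  0.01 -0.05]
gripper_width 85.34
grasp_force 0.0
handle [335.98141892 186.16554054] [309 173  55  28 592] ((336.0066223144531, 186.13592529296875), (10.584234237670898, 55.782318115234375), 70.11483764648438)
[[538.5, -124.8, 112.0], [576.4, -225.3, 112.0], [557.4, -232.1, 112.0], [519.6, -131.7, 112.0]] [ 547.90409275 -178.34498181  112.        ]
pin [151.77777778 171.33333333] [149 168   7   7  36] [579.30272892 190.62774667  40.        ]
pin [147.26315789 194.63157895] [146 187   3  16  19] [530.34196337 198.39620217  40.        ]
pin [152.71428571 197.28571429] [152 192   3  12  14] [524.97831775 186.89651196  40.        ]
pin [146.28571429 217.5       ] [145 216   4   4  14] [482.82719222 198.81365109  40.        ]
((151.36700439453125, 192.1561279296875), (72.45514678955078, 108.62816619873047), 6.263489723205566)
[[430.3, 276.3, 30.0], [659.1, 260.5, 30.0], [644.6, 106.8, 30.0], [416.0, 125.8, 30.0]] [536.26886096 192.47096002  30.        ]
move over dock
dp [-0.8168, -0.3148, -0.0354] turn [0.0, 0.0, 0.41]
```

Emit:
{"op": "play_rows", "data": {"dp": [[-0.8168,-0.3148,-0.0354],[-0.8168,-0.3148,-0.0354],[-0.8168,-0.3148,-0.0354],[-0.8168,-0.3148,-0.0354],[-0.8168,-0.3148,-0.0354],[-0.8168,-0.3148,-0.0354],[-0.8168,-0.3148,-0.0354],[-0.8168,-0.3148,-0.0354]], "turn": [[0,0,0.41],[0,0,0.41],[0,0,0.41],[0,0,0.41],[0,0,0.41],[0,0,0.41],[0,0,0.41],[0,0,0.41]], "jaw": [-1,-1,-1,-1,-1,-1,-1,-1]}}

```text
clock: 3.12
eef_pos: [456.3, 271.3, 256.1]
eef_rot: [180.0, -0.0, 99.2]
contact_force: [0.3, 0.5, 0.9]
gripper_width: 85.4
grasp_force: 0.0
```

```bash
python3 - <<'E'
from h import *
st(); move([530,200,260],83)
E
```

```text
clock 3.12
joint_pos [26.78 14.1  89.2   0.   76.68 17.62]
eef_pos [456.25 271.3  256.08]
eef_rot [ 1.7998e+02 -1.0000e-02  9.9160e+01]
contact_force [0.26 0.52 0.88]
ft_torque [ 0.04  0.02 -0.04]
gripper_width 85.43
grasp_force 0.0
dp [-0.1642, 0.1229, -0.0078] turn [0.0001, -0.0001, 0.0898]
```

Emit:
{"op": "play_rows", "data": {"dp": [[-0.1642,0.1229,-0.0078],[-0.1642,0.1229,-0.0078],[-0.1642,0.1229,-0.0078],[-0.1642,0.1229,-0.0078],[-0.1642,0.1229,-0.0078],[-0.1642,0.1229,-0.0078],[-0.1642,0.1229,-0.0078],[-0.1642,0.1229,-0.0078]], "turn": [[0,0,0.09],[0,0,0.09],[0,0,0.09],[0,0,0.09],[0,0,0.09],[0,0,0.09],[0,0,0.09],[0,0,0.09]], "jaw": [-1,-1,-1,-1,-1,-1,-1,-1]}}

```text
clock: 3.78
eef_pos: [528.7, 203.1, 259.8]
eef_rot: [180.0, -0.0, 83.4]
contact_force: [-0.4, 0.5, -0.7]
gripper_width: 85.3
grasp_force: 0.0
```

```bash
python3 - <<'E'
from h import *
st(); f=grab_frame("wrist"); cv2.imwrite("pics/b.png",f["img"]); np.save("b.npy",f,allow_pickle=True)
print(np.round(f["world_from_camera"],3).tolist())
for p in ([579,191,44],[483,199,44]): print(proj(f,p))
for c,s,r in blob(f["img"],(10,130,90),(30,255,255)): print("pin",c,s,onz(f,c,44))
print([ (n,[(d["centre"],d["confidence"]) for d in place_of("wrist",n)[:2]]) for n in ("dock_top","dock")])
move([530,-190,260],110)
E
```

```text
clock 3.78
joint_pos [17.31 18.54 83.02  0.   78.43 23.89]
eef_pos [528.71 203.08 259.83]
eef_rot [ 1.7999e+02 -1.0000e-02  8.3410e+01]
contact_force [-0.41  0.5  -0.69]
ft_torque [ 0.02 -0.06 -0.  ]
gripper_width 85.28
grasp_force 0.0
[[0.993, 0.109, 0.037, 537.45], [-0.115, 0.941, 0.32, 286.0], [-0.0, -0.322, 0.947, 390.419], [0.0, 0.0, 0.0, 1.0]]
[301.78767438 158.52917399]
[209.92699241 161.36257389]
pin [200.65051395 315.91629956] [184 302  34  29 681] [441.1996665    5.19709708  44.        ]
pin [208.66666667 159.45238095] [206 156   7   8  42] [482.00678048 201.19567512  44.        ]
pin [295.70588235 153.44117647] [292 150  11  11  34] [573.0774996  197.17932212  44.        ]
pin [255.9047619  310.38095238] [253 308   7   6  21] [509.96348595   5.58151821  44.        ]
[('dock_top', [([251.2, 157.5], 0.71), ([400.5, 295.0], 0.42)]), ('dock', [([250.9, 149.9], 0.73), ([402.1, 292.6], 0.59)])]
dp [-0.78, 0.0927, -0.0004] turn [0.0001, -0.0, -0.1479]
```

View pics/b.png

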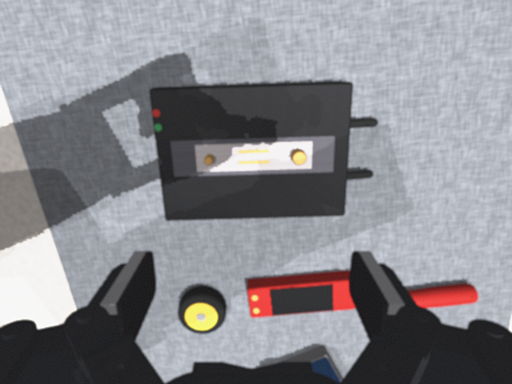

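The wrist view shows the dock with its small pin at (209,160), its large pin at (299,157), and the lamps at left (157,120). I'll refine the pin positions offline and move on to the charger.

Emit:
{"op": "play_rows", "data": {"dp": [[-0.78,0.0927,0],[-0.78,0.0927,0],[-0.78,0.0927,0],[-0.78,0.0927,0],[-0.78,0.0927,0],[-0.78,0.0927,0],[-0.78,0.0927,0],[-0.78,0.0927,0]], "turn": [[0,0,-0.148],[0,0,-0.148],[0,0,-0.148],[0,0,-0.148],[0,0,-0.148],[0,0,-0.148],[0,0,-0.148],[0,0,-0.148]], "jaw": [-1,-1,-1,-1,-1,-1,-1,-1]}}

```text
clock: 4.6
eef_pos: [529.5, -119.6, 260.0]
eef_rot: [180.0, 0.0, 110.0]
contact_force: [0.5, -0.2, 0.4]
gripper_width: 85.4
grasp_force: 0.0
```

```bash
python3 - <<'E'
from h import *
w=np.load("b.npy",allow_pickle=True).item(); t=grab_frame("top")
def pins(f,boxes):
    hs=cv2.cvtColor(cv2.GaussianBlur(f["img"],(3,3),0),cv2.COLOR_BGR2HSV); out=[]
    for x0,y0,x1,y1 in boxes:
        sub=hs[y0:y1,x0:x1]; m=((sub[...,1]>80)&(sub[...,2]>70)&(sub[...,0]>5)&(sub[...,0]<32)).astype(np.uint8)
        n,l,s,c=cv2.connectedComponentsWithStats(m); i=1+np.argmax(s[1:,4]); out.append(c[i]+[x0,y0]); print(s[i],out[-1])
    return out
pw=pins(w,[(198,148,220,172),(288,145,312,170)]); pt=pins(t,[(140,210,152,225),(144,164,160,180)])
for a,b,z in zip(pw,pt,(39,39)):
    P=tri([ray(w,a),ray(t,b)]); print("tri",P.round(1),(proj(w,P)-a).round(2),(proj(t,P)-b).round(2),onz(w,a,z).round(1),onz(t,b,z).round(1))
st(); move([530,-190,260],110)
E
```

```text
[ 6  7 10 10 69] [208.75362319 159.39130435]
[  4   5  14  15 165] [298.36363636 156.73939394]
[ 4  6  6  4 20] [146.5 217.5]
[ 4  4  9  8 51] [151.84313725 171.76470588]
tri [481.9 199.4  37.3] [0.87 0.14] [-0.16  0.43] [481.3 200.   39. ] [482.8 198.6  39. ]
tri [577.6 191.3  36.5] [ 1.13 -0.08] [-0.01  0.57] [576.1 192.   39. ] [578.5 190.7  39. ]
clock 4.65
joint_pos [-17.18  15.64  86.79  -0.1   77.54 -36.91]
eef_pos [ 529.2  -125.71  259.7 ]
eef_rot [-1.7997e+02  1.0000e-01  1.0975e+02]
contact_force [-0.34 -6.79 -0.14]
ft_torque [-0.19  0.01  0.01]
gripper_width 85.78
grasp_force 0.0
dp [-0.1216, -0.0419, -0.0004] turn [-0.0002, 0.0006, -0.0014]
```

Emit:
{"op": "play_rows", "data": {"dp": [[-0.12,-0.042,0],[-0.12,-0.042,0],[-0.12,-0.042,0],[-0.12,-0.042,0],[-0.12,-0.042,0],[-0.12,-0.042,0],[-0.12,-0.042,0],[-0.12,-0.042,0]], "turn": [[0,0,0],[0,0,0],[0,0,0],[0,0,0],[0,0,0],[0,0,0],[0,0,0],[0,0,0]], "jaw": [-1,-1,-1,-1,-1,-1,-1,-1]}}

```text
clock: 5.32
eef_pos: [530.8, -180.6, 259.8]
eef_rot: [180.0, 0.0, 110.0]
contact_force: [-0.6, -0.5, -0.4]
gripper_width: 85.6
grasp_force: 0.0
```

```bash
python3 - <<'E'
from h import *
f=grab_frame("wrist"); cv2.imwrite("pics/c.png",f["img"]); np.save("c.npy",f,allow_pickle=True); st()
for c,s,r in blob(f["img"],(5,150,120),(18,255,255))[:2]:
    print(c,s,r)
    for z in (112,): print([onz(f,q,z).round(1).tolist() for q in cv2.boxPoints(r)],onz(f,r[0],z))
print([(n,[(d["centre"],d["confidence"]) for d in place_of("wrist",n)[:1]]) for n in ("charger_handle","charger_front","charger")])
E
```

```text
clock 5.37
joint_pos [-22.55  17.81  83.98  -0.    78.2  -42.56]
eef_pos [ 530.73 -180.77  259.79]
eef_rot [1.7999e+02 1.0000e-02 1.1001e+02]
contact_force [0.42 0.74 1.03]
ft_torque [-0.04  0.03 -0.05]
gripper_width 85.66
grasp_force 0.0
[269.48225713 191.46305992] [ 258  153   24   77 1719] ((269.4999694824219, 190.99996948242188), (22.999996185302734, 75.99998474121094), 0.0)
[[553.9, -229.6, 112.0], [529.4, -163.6, 112.0], [547.5, -157.0, 112.0], [573.4, -222.5, 112.0]] [ 550.55794356 -191.92951954  112.        ]
[273.01388889 114.88425926] [259 110  25  14 216] ((272.10321044921875, 113.09404754638672), (24.111364364624023, 12.93615436553955), 28.300756454467773)
[[518.3, -132.6, 112.0], [519.7, -122.5, 112.0], [539.0, -125.1, 112.0], [537.7, -135.3, 112.0]] [ 528.62859242 -128.85285328  112.        ]
[('charger_handle', [([271.0, 169.7], 0.81)]), ('charger_front', [([197.6, 155.6], 0.74)]), ('charger', [([265.9, 145.9], 0.58)])]
```

View pics/c.png

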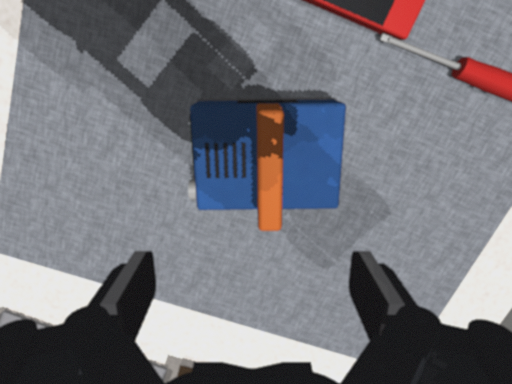

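The wrist view shows the handle bar spanning columns 258–282 and rows 104–231, with the vents and display to the left. Now I'll fit the bar edges and cross-check the height.

```bash
python3 - <<'E'
from h import *
f=np.load("c.npy",allow_pickle=True).item(); t=grab_frame("top")
def bar(f,box):
    x0,y0,x1,y1=box; h=cv2.cvtColor(f["img"],cv2.COLOR_BGR2HSV)[y0:y1,x0:x1]
    m=((h[...,0]<20)&(h[...,1]>120)&(h[...,2]>40)).astype(np.uint8)
    n,l,s,c=cv2.connectedComponentsWithStats(m); return (l==1+np.argmax(s[1:,4])),x0,y0
m,x0,y0=bar(f,(225,90,320,245)); rows=np.where(m.sum(1)>10)[0]
L=np.array([[np.where(m[r])[0].min()+x0-.0,r+y0] for r in rows]);Rr=np.array([[np.where(m[r])[0].max()+x0+1,r+y0] for r in rows])
print("rows",rows[0]+y0,rows[-1]+y0)
for i in range(0,len(rows),14): print(L[i],Rr[i])
k=slice(8,-12)
for e in (L,Rr):
    q=np.polyfit(e[k,1],e[k,0],1); a=onz(f,(np.polyval(q,110),110),112);b=onz(f,(np.polyval(q,220),220),112)
    d=a-b; print("edge",a.round(1),b.round(1),"yaw",np.degrees(np.arctan2(-d[0],d[1])))
C=(L+Rr)/2
for r in (rows[0]+y0,rows[-1]+y0+1): print("end",onz(f,(C[:,0].mean(),r),112).round(1))
# box top outline
h=cv2.cvtColor(f["img"],cv2.COLOR_BGR2HSV); b=((h[...,0]>100)&(h[...,0]<125)&(h[...,1]>150)).astype(np.uint8); b[:80]=0;b[240:]=0
b=cv2.morphologyEx(b,cv2.MORPH_CLOSE,np.ones((31,31)));n,l,s,c=cv2.connectedComponentsWithStats(b); i=1+np.argmax(s[1:,4]); r=cv2.minAreaRect(np.argwhere(l==i)[:,::-1].astype(np.float32)); print(r,[onz(f,q,62).round(1).tolist() for q in cv2.boxPoints(r)])
# two-view height of the handle centre (networks)
a=place_of("wrist","charger_handle")[0]["centre"]; c=place_of("top","charger_handle")[0]["centre"]; P=tri([ray(f,a),ray(t,c)]); print("tri",P,proj(f,P)-a)
mt,tx,ty=bar(t,(290,150,390,220)); rr=cv2.minAreaRect((np.argwhere(mt)[:,::-1]+[tx,ty]).astype(np.float32)); print(rr,[onz(t,q,112).round(1).tolist() for q in cv2.boxPoints(rr)])
E
```

```text
rows 104 230
[258. 104.] [278 104]
[257. 118.] [284 118]
[258. 132.] [283 132]
[258. 146.] [282 146]
[258. 160.] [282 160]
[258. 174.] [282 174]
[258. 188.] [282 188]
[258. 202.] [282 202]
[259. 216.] [282 216]
[263. 230.] [277 230]
edge [ 516.7 -130.6  112. ] [ 551.1 -221.1  112. ] yaw 20.775400734678932
edge [ 535.9 -123.6  112. ] [ 570.6 -214.   112. ] yaw 20.97007344975884
end [ 524.5 -122.7  112. ]
end [ 564.8 -227.7  112. ]
((267.94671630859375, 154.48992919921875), (106.14293670654297, 153.10836791992188), 89.39049530029297) [[458.1, -150.4, 62.0], [592.8, -99.7, 62.0], [639.6, -197.4, 62.0], [490.3, -253.7, 62.0]]
tri [ 551.85136837 -183.84543479   68.48670155] [ 0.47908064 -0.66660317]
((333.9562072753906, 186.8795623779297), (11.192084312438965, 60.830257415771484), 70.01689147949219) [[535.7, -116.2, 112.0], [577.3, -225.7, 112.0], [557.2, -232.9, 112.0], [515.8, -123.5, 112.0]]
```

```bash
python3 - <<'E'
from h import *
move([545.5,-175,150],110.8); move([545.5,-175,91],110.8)
E
```

```text
dp [0.0018, 0.0323, 0.2193] turn [-0.0, 0.0, -0.0047]
dp [0.0018, 0.0323, 0.3373] turn [-0.0, 0.0, -0.0047]
```

Emit:
{"op": "play_rows", "data": {"dp": [[0.002,0.032,0.05],[0.002,0.032,0.12],[0.002,0.032,0.18],[0.002,0.032,0.24],[0.002,0.032,0.28],[0.002,0.032,0.31],[0.002,0.032,0.33],[0.002,0.032,0.337]], "turn": [[0,0,-0.0047],[0,0,-0.0047],[0,0,-0.0047],[0,0,-0.0047],[0,0,-0.0047],[0,0,-0.0047],[0,0,-0.0047],[0,0,-0.0047]], "jaw": [-1,-1,-1,-1,-1,-1,-1,-1]}}

```text
clock: 6.33
eef_pos: [544.8, -174.9, 89.7]
eef_rot: [-179.9, -0.1, 110.8]
contact_force: [-0.5, -0.5, -0.3]
gripper_width: 85.1
grasp_force: 0.0
```

Emit:
{"op": "play_rows", "data": {"dp": [[0,0,0],[0,0,0],[0,0,0],[0,0,0],[0,0,0],[0,0,0],[0,0,0],[0,0,0]], "turn": [[0,0,0],[0,0,0],[0,0,0],[0,0,0],[0,0,0],[0,0,0],[0,0,0],[0,0,0]], "jaw": [-0.5,-0.2,0,0.2,0.4,0.6,0.8,0.8], "squeeze": 60}}

```text
clock: 7.0
eef_pos: [545.5, -175.1, 91.9]
eef_rot: [180.0, 0.0, 110.8]
contact_force: [-1.9, -0.2, 5.5]
gripper_width: 20.9
grasp_force: 60.4
```

```bash
python3 - <<'E'
from h import *
st(); f=grab_frame("scene"); cv2.imwrite("pics/d.png",cv2.resize(f["img"][60:300,90:410],None,fx=2,fy=2))
E
```

```text
clock 7.0
joint_pos [-21.46  29.45  91.45  -0.    59.05 -42.25]
eef_pos [ 545.51 -175.15   91.85]
eef_rot [1.7997e+02 4.0000e-02 1.1079e+02]
contact_force [-1.94 -0.21  5.52]
ft_torque [ 0.01  0.28 -0.02]
gripper_width 20.92
grasp_force 60.4
```

View pics/d.png

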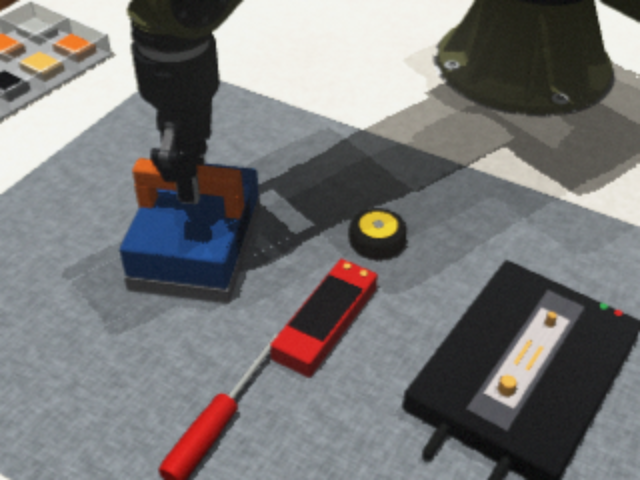

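Emit:
{"op": "play_rows", "data": {"dp": [[0,0,-0.01],[0,0,-0.03],[0,0,-0.06],[0,0,-0.1],[0,0,-0.14],[0,0,-0.17],[0,0,-0.19],[0,0,-0.2]], "turn": [[0,0,0],[0,0,0],[0,0,0],[0,0,0],[0,0,0],[0,0,0],[0,0,0],[0,0,0]], "jaw": [0.8,0.8,0.8,0.8,0.8,0.8,0.8,0.8], "squeeze": 90}}

```text
clock: 7.72
eef_pos: [545.5, -175.0, 192.7]
eef_rot: [179.9, 0.1, 110.8]
contact_force: [-0.5, 0.6, -5.7]
gripper_width: 20.7
grasp_force: 88.7
```

```bash
python3 - <<'E'
from h import *
st(); move([529.5,195,191],85.2)
E
```

```text
clock 7.72
joint_pos [-21.45  22.53  86.77   0.    70.62 -42.26]
eef_pos [ 545.48 -175.04  192.66]
eef_rot [1.7994e+02 5.0000e-02 1.1080e+02]
contact_force [-0.55  0.58 -5.67]
ft_torque [ 0.01 -0.   -0.01]
gripper_width 20.7
grasp_force 88.72
dp [0.7032, 0.2329, 0.0029] turn [0.0004, 0.0002, 0.1422]
```

Emit:
{"op": "play_rows", "data": {"dp": [[0.02,0.007,0],[0.06,0.02,0],[0.12,0.04,0],[0.18,0.06,0],[0.24,0.08,0],[0.3,0.1,0],[0.36,0.119,0],[0.42,0.139,0]], "turn": [[0,0,0.004],[0,0,0.012],[0,0,0.024],[0,0,0.036],[0,0,0.048],[0,0,0.06],[0,0,0.072],[0,0,0.085]], "jaw": [0.8,0.8,0.8,0.8,0.8,0.8,0.8,0.8]}}

```text
clock: 8.38
eef_pos: [535.0, 47.5, 190.5]
eef_rot: [-179.9, -0.0, 95.4]
contact_force: [1.8, -0.4, -6.4]
gripper_width: 20.2
grasp_force: 88.5
```

```bash
python3 - <<'E'
from h import *
st(); move([529.5,195,191],85.2)
E
```

```text
clock 8.38
joint_pos [ 1.16 18.35 92.79  0.   68.95 -4.23]
eef_pos [534.99  47.46 190.5 ]
eef_rot [-1.7992e+02 -1.0000e-02  9.5390e+01]
contact_force [ 1.8  -0.38 -6.39]
ft_torque [ 0.01 -0.05 -0.01]
gripper_width 20.23
grasp_force 88.54
dp [0.2948, 0.0168, -0.001] turn [-0.0005, -0.0, 0.0566]
```

Emit:
{"op": "play_rows", "data": {"dp": [[0.06,0.003,0],[0.12,0.007,0],[0.17,0.01,0],[0.22,0.013,0],[0.255,0.015,0],[0.28,0.016,0],[0.29,0.017,0],[0.295,0.017,0]], "turn": [[0,0,0.012],[0,0,0.024],[0,0,0.034],[0,0,0.043],[0,0,0.05],[0,0,0.054],[0,0,0.0566],[0,0,0.0566]], "jaw": [0.8,0.8,0.8,0.8,0.8,0.8,0.8,0.8]}}

```text
clock: 9.05
eef_pos: [529.7, 194.1, 190.5]
eef_rot: [-179.9, 0.0, 85.3]
contact_force: [0.2, -1.0, -6.7]
gripper_width: 20.8
grasp_force: 88.6
```

```bash
python3 - <<'E'
from h import *
st(); move([529.5,195,160],85.2)
f=grab_frame("scene"); t=grab_frame("top"); g=grab_frame("wrist")
cv2.imwrite("pics/e.png",np.vstack([np.hstack([cv2.resize(f["img"][80:300,240:500],(390,330)),cv2.resize(t["img"][130:270,70:236],(390,330))]),np.hstack([cv2.resize(g["img"],(390,270)),np.zeros((270,390,3),np.uint8)])]))
s=status.get_state(); A=R.from_euler('xyz',s["eef_rot"],degrees=True)
a=place_of("scene","charger_handle");b=place_of("top","charger_handle")
print(a[:1],b[:1]); print(tri([ray(f,a[0]["centre"]),ray(t,b[0]["centre"])]))
x0,y0=90,130; h=cv2.cvtColor(t["img"],cv2.COLOR_BGR2HSV)[130:270,90:236]; m=(h[...,0]<20)&(h[...,1]>120)&(h[...,2]>40)
print(np.argwhere(m).min(0)[::-1]+[x0,y0],np.argwhere(m).max(0)[::-1]+[x0,y0])
E
```

```text
clock 9.05
joint_pos [16.4  21.66 88.29 -0.   70.12 21.06]
eef_pos [529.71 194.09 190.5 ]
eef_rot [-1.7993e+02  3.0000e-02  8.5350e+01]
contact_force [ 0.23 -1.02 -6.68]
ft_torque [-0.03 -0.05 -0.02]
gripper_width 20.8
grasp_force 88.57
dp [0.0018, -0.0005, 0.061] turn [-0.0004, 0.0001, 0.0008]
[{'centre': [372.8, 172.8], 'confidence': 0.57}] [{'centre': [126.7, 187.0], 'confidence': 0.57}]
[533.35005226 192.93274088 199.9283145 ]
[127 147] [235 209]
```

View pics/e.png

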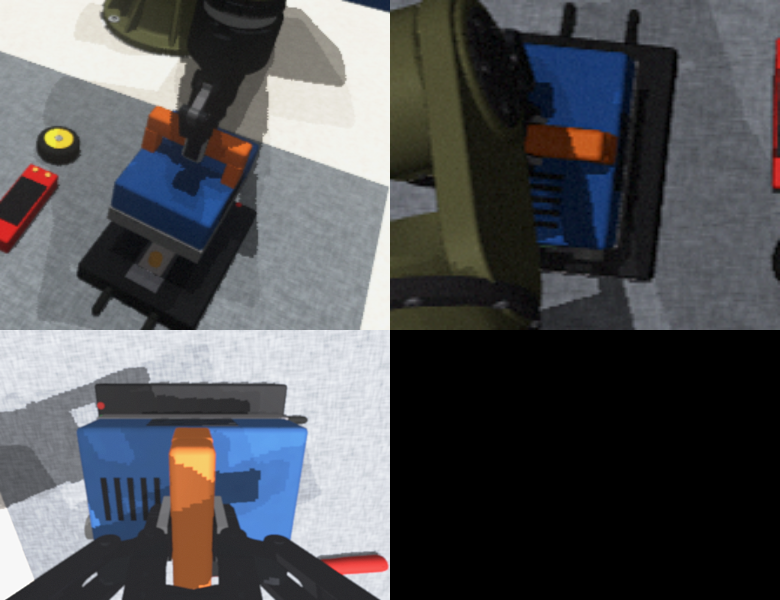

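The charger hangs level above the dock, with its display and vents towards the lamps. I'll lower it to just above the pins.

Emit:
{"op": "play_rows", "data": {"dp": [[0.001,0,0.015],[0.002,0,0.035],[0.002,0,0.055],[0.002,0,0.075],[0.002,0,0.088],[0.002,0,0.094],[0.002,0,0.097],[0.002,0,0.098]], "turn": [[0,0,0.0008],[0,0,0.0008],[0,0,0.0008],[0,0,0.0008],[0,0,0.0008],[0,0,0.0008],[0,0,0.0008],[0,0,0.0008]], "jaw": [0.8,0.8,0.8,0.8,0.8,0.8,0.8,0.8]}}

```text
clock: 9.97
eef_pos: [530.2, 194.6, 142.0]
eef_rot: [-180.0, 0.0, 85.2]
contact_force: [-0.4, 0.1, -6.0]
gripper_width: 20.6
grasp_force: 88.4
```

```bash
python3 - <<'E'
from h import *
st(); move([529.5,195,134],85.2)
E
```

```text
clock 9.97
joint_pos [16.44 24.79 90.85 -0.   64.37 21.28]
eef_pos [530.19 194.61 142.02]
eef_rot [-180.      0.     85.17]
contact_force [-0.44  0.13 -6.05]
ft_torque [ 0.01 -0.01 -0.06]
gripper_width 20.61
grasp_force 88.43
dp [0.0007, -0.0014, 0.016] turn [-0.0, 0.0, -0.0002]
```

Emit:
{"op": "play_rows", "data": {"dp": [[0.0005,-0.001,0.002],[0.0005,-0.001,0.004],[0.0005,-0.001,0.006],[0.0005,-0.001,0.008],[0.0005,-0.001,0.01],[0.0005,-0.001,0.012],[0.0005,-0.001,0.014],[0.0005,-0.001,0.016]], "turn": [[0,0,0],[0,0,0],[0,0,0],[0,0,0],[0,0,0],[0,0,0],[0,0,0],[0,0,0]], "jaw": [0.8,0.8,0.8,0.8,0.8,0.8,0.8,0.8]}}

```text
clock: 10.63
eef_pos: [529.9, 195.1, 134.8]
eef_rot: [179.9, -0.0, 85.2]
contact_force: [-0.3, 3.5, -1.7]
gripper_width: 20.7
grasp_force: 89.1
```

Emit:
{"op": "play_rows", "data": {"dp": [[0,0,0],[0,0,0.001],[0,0,0.002],[0,0,0.003],[0,0,0.004],[0,0,0.004],[0,0,0.004],[0,0,0.004]], "turn": [[0,0,0],[0,0,0],[0,0,0],[0,0,0],[0,0,0],[0,0,0],[0,0,0],[0,0,0]], "jaw": [0.8,0.8,0.8,0.8,0.8,0.8,0.8,0.8]}}

```text
clock: 11.3
eef_pos: [529.6, 195.5, 132.0]
eef_rot: [180.0, -0.1, 85.2]
contact_force: [1.0, 6.6, -4.0]
gripper_width: 20.8
grasp_force: 88.9
```

```bash
python3 - <<'E'
from h import *
st(); move([529.5,195,122],85.2)
E
```

```text
clock 11.3
joint_pos [1.652e+01 2.546e+01 9.136e+01 6.000e-02 6.315e+01 2.132e+01]
eef_pos [529.63 195.47 131.96]
eef_rot [ 1.800e+02 -6.000e-02  8.517e+01]
contact_force [ 0.99  6.6  -4.02]
ft_torque [ 1.72 -0.07  0.01]
gripper_width 20.82
grasp_force 88.91
dp [-0.001, -0.0002, 0.0199] turn [0.0, -0.0003, -0.0002]
```

The pins are entering the sockets, with a side load of about +6.6 N in y. I'll shift 1.5 mm in +y and check again.

Emit:
{"op": "play_rows", "data": {"dp": [[0.001,0,0],[0.002,0,0],[0.003,0,0],[0.003,0,0.001],[0.003,0,0.002],[0.003,0,0.003],[0.003,0,0.004],[0.003,0,0.004]], "turn": [[0,0,0],[0,0,0],[0,0,0],[0,0,0],[0,0,0],[0,0,0],[0,0,0],[0,0,0]], "jaw": [0.8,0.8,0.8,0.8,0.8,0.8,0.8,0.8]}}

```text
clock: 11.97
eef_pos: [529.7, 196.3, 130.0]
eef_rot: [-180.0, 0.0, 85.2]
contact_force: [0.4, 3.2, -6.2]
gripper_width: 21.0
grasp_force: 88.6
```

```bash
python3 - <<'E'
from h import *
st(); move([529.5,195,122],85.2)
E
```

```text
clock 11.97
joint_pos [16.62 25.67 91.35 -0.   62.99 21.46]
eef_pos [529.72 196.33 129.95]
eef_rot [-1.7998e+02  1.0000e-02  8.5160e+01]
contact_force [ 0.43  3.22 -6.21]
ft_torque [ 0.79 -0.1   0.06]
gripper_width 20.99
grasp_force 88.61
dp [-0.0027, -0.0002, 0.0159] turn [-0.0001, 0.0, -0.0002]
```

Emit:
{"op": "play_rows", "data": {"dp": [[0.001,0,0],[0.002,0,0.001],[0.0025,0,0.003],[0.0025,0,0.005],[0.0025,0,0.007],[0.0025,0,0.009],[0.0025,0,0.01],[0.0025,0,0.01]], "turn": [[0,0,0],[0,0,0],[0,0,0],[0,0,0],[0,0,0],[0,0,0],[0,0,0],[0,0,0]], "jaw": [0.8,0.8,0.8,0.8,0.8,0.8,0.8,0.8]}}

```text
clock: 12.63
eef_pos: [529.8, 197.6, 125.0]
eef_rot: [-180.0, 0.0, 85.2]
contact_force: [-0.8, 0.1, -5.8]
gripper_width: 20.7
grasp_force: 88.6
```

```bash
python3 - <<'E'
from h import *
st(); move([529.5,195,122],85.2)
E
```

```text
clock 12.63
joint_pos [16.74 26.1  91.47 -0.   62.45 21.58]
eef_pos [529.83 197.56 124.95]
eef_rot [-1.7998e+02  1.0000e-02  8.5160e+01]
contact_force [-0.85  0.14 -5.78]
ft_torque [0.05 0.07 0.01]
gripper_width 20.7
grasp_force 88.58
dp [-0.0051, -0.0002, 0.0059] turn [-0.0001, 0.0001, -0.0002]
```

Emit:
{"op": "play_rows", "data": {"dp": [[0,0,0.001],[0,0,0.002],[0,0,0.003],[0,0,0.004],[0,0,0.005],[0,0,0.006],[0,0,0.006],[0,0,0.006]], "turn": [[0,0,0],[0,0,0],[0,0,0],[0,0,0],[0,0,0],[0,0,0],[0,0,0],[0,0,0]], "jaw": [0.8,0.8,0.8,0.8,0.8,0.8,0.8,0.8]}}

```text
clock: 13.3
eef_pos: [529.9, 197.6, 122.1]
eef_rot: [-180.0, 0.0, 85.2]
contact_force: [0.2, 0.1, -6.1]
gripper_width: 20.8
grasp_force: 88.7
```

Emit:
{"op": "play_rows", "data": {"dp": [[0,0,0.0005],[0,0,0.001],[0,0,0.001],[0,0,0.0015],[0,0,0.002],[0,0,0.002],[0,0,0.002],[0,0,0.002]], "turn": [[0,0,0],[0,0,0],[0,0,0],[0,0,0],[0,0,0],[0,0,0],[0,0,0],[0,0,0]], "jaw": [0.8,0.8,0.8,0.8,0.8,0.8,0.8,0.8]}}

```text
clock: 13.97
eef_pos: [529.9, 197.7, 121.9]
eef_rot: [180.0, -0.0, 85.2]
contact_force: [-5.8, -0.9, 6.3]
gripper_width: 20.5
grasp_force: 90.4
```

Contact came at TCP z 121.9, exactly 30 mm above the table grasp height, so the charger is home. Releasing it now.

Emit:
{"op": "play_rows", "data": {"dp": [[0,0,0],[0,0,0],[0,0,0],[0,0,0],[0,0,0],[0,0,0],[0,0,0],[0,0,0]], "turn": [[0,0,0],[0,0,0],[0,0,0],[0,0,0],[0,0,0],[0,0,0],[0,0,0],[0,0,0]], "jaw": [0.8,0.8,0.4,0,-0.4,-1,-1,-1], "squeeze": 20}}

```text
clock: 14.63
eef_pos: [529.9, 197.6, 121.2]
eef_rot: [180.0, -0.0, 85.2]
contact_force: [-0.3, 0.1, 0.7]
gripper_width: 83.6
grasp_force: 0.0
```

```bash
python3 - <<'E'
from h import *
st()
E
```

```text
clock 14.63
joint_pos [16.74 26.38 91.62 -0.   61.99 21.58]
eef_pos [529.95 197.64 121.17]
eef_rot [179.99  -0.    85.16]
contact_force [-0.26  0.14  0.69]
ft_torque [ 0.03 -0.03  0.03]
gripper_width 83.55
grasp_force 0.0
```

Fully open. I'll retreat straight up, then clear of the scene so I can look.

Emit:
{"op": "play_rows", "data": {"dp": [[0,0,-0.01],[0,0,-0.04],[0,0,-0.08],[0,0,-0.13],[0,0,-0.18],[0,0,-0.23],[0,0,-0.27],[0,0,-0.28]], "turn": [[0,0,0],[0,0,0],[0,0,0],[0,0,0],[0,0,0],[0,0,0],[0,0,0],[0,0,0]], "jaw": [-1,-1,-1,-1,-1,-1,-1,-1]}}

```text
clock: 15.3
eef_pos: [530.6, 197.9, 265.1]
eef_rot: [179.7, -0.1, 85.2]
contact_force: [0.2, 0.0, -0.5]
gripper_width: 85.3
grasp_force: 0.0
```

Emit:
{"op": "play_rows", "data": {"dp": [[-0.08,0.02,0],[-0.16,0.05,0],[-0.24,0.08,0],[-0.32,0.12,0],[-0.4,0.16,0],[-0.46,0.2,0],[-0.48,0.22,0],[-0.48,0.22,0]], "turn": [[0,0,0],[0,0,0],[0,0,0],[0,0,0],[0,0,0],[0,0,0],[0,0,0],[0,0,0]], "jaw": [-1,-1,-1,-1,-1,-1,-1,-1]}}

```text
clock: 15.97
eef_pos: [620.1, -54.3, 259.7]
eef_rot: [-179.9, 0.0, 84.9]
contact_force: [0.2, -0.9, -0.3]
gripper_width: 85.5
grasp_force: 0.0
```

```bash
python3 - <<'E'
from h import *
st(); f=grab_frame("scene"); t=grab_frame("top")
cv2.imwrite("pics/f.png",np.hstack([cv2.resize(f["img"][90:310,240:430],(380,440)),cv2.resize(t["img"][100:300,60:233],(380,440))]))
cx=np.array([np.cos(np.radians(-4.8)),np.sin(np.radians(-4.8)),0]);cy=np.array([-cx[1],cx[0],0])
s=[(n,place_of("scene",n),place_of("top",n)) for n in ("charger_handle","charger_front","charger")]
for n,a,b in s:
    if a and b: print(n,tri([ray(f,a[0]["centre"]),ray(t,b[0]["centre"])]).round(1),a[0]["confidence"],b[0]["confidence"])
h=cv2.cvtColor(t["img"],cv2.COLOR_BGR2HSV)[140:250,90:220]; m=(h[...,0]<20)&(h[...,1]>120)&(h[...,2]>40)
r=cv2.minAreaRect((np.argwhere(m)[:,::-1]+[90,140]).astype(np.float32)); print(r,onz(t,r[0],142))
E
```

```text
clock 15.97
joint_pos [-8.370e+00  2.598e+01  7.284e+01 -2.000e-02  8.126e+01 -3.310e+00]
eef_pos [620.13 -54.29 259.73]
eef_rot [-1.7992e+02  2.0000e-02  8.4940e+01]
contact_force [ 0.19 -0.93 -0.27]
ft_torque [ 0.02  0.08 -0.01]
gripper_width 85.51
grasp_force 0.0
charger_handle [536.2 196.5 130.3] 0.63 0.88
charger_front [456.6 201.   80.1] 0.9 0.6
charger [535.2 187.6  35.9] 0.57 0.55
((136.2637939453125, 214.4146728515625), (65.17178344726562, 58.187644958496094), 5.8263421058654785) [488.46253263 191.19424359 142.        ]
```

View pics/f.png

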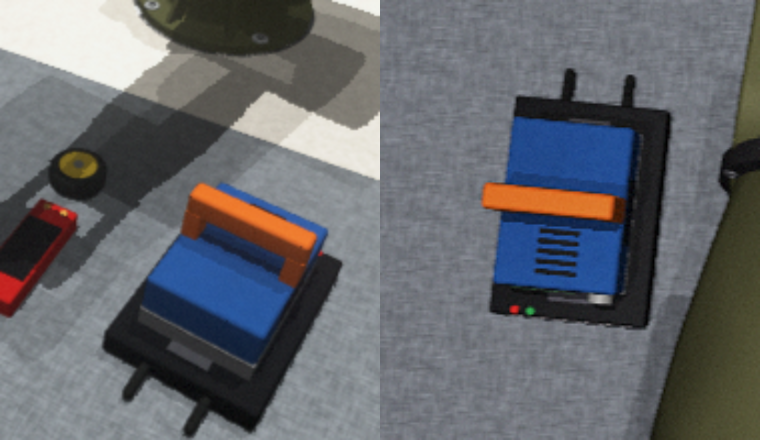

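The picture shows the charger flat on the dock, with the strip hidden beneath it and its vents and display at the lamp end (lamps at (515,310)). The wheel and pack visible here don't appear to have moved. I'm handing the job in.

```bash
python3 -c "
from h import *
print(ticket.job_done())"
```

```text
the job is handed in; nothing more can be done
None
```

The charger is seated on the dock with its display towards the lamps. It stopped at the expected seated height (TCP z 121.9 mm). I let go of it and handed the job in at about 16 s of the 64 s allowed; no verdict came back.

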